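# Stand the slumped book back in the row and push the bookend up to it

### The arm

A 6-joint arm with a two-finger parallel gripper is mounted at the origin on the work surface. World frame = base frame: x ahead of the robot, y to its left, z up, the work surface at z = 0. Lengths are in m, angles in degrees, forces in N, time in s.
With the tool pointing down it reaches from about 0.35 to 0.875 m from the base axis. Payload 4.2 kg.
Tool frame: the origin (TCP) lies on the centre line of the jaws, within the pads' length; the fingertips stand r.tip_extent ahead of it and the grasp point (between the pads) lies 11 mm behind it (r.tip_extent is the distance from the TCP to the fingertips, in m); z points along the fingers, y is the line along which they close (so a half turn about z gives the same grasp; the last joint's range is limited). The gripper opens to 87 mm and grips with 3 to 60 N. Pads are 19 mm wide; open, the fingers measure 117 mm over their backs; the gripper's body (75 mm by 190 mm) begins 51 mm behind the grasp point.
Start: joints at [83.973, 22.042, 0.453, 0, -68.411, -14.817], TCP at [0.222, 0.584, 0.231] pointing down, gripper open.
Joint ranges: [-179.83, 179.83], [-69.29, 118.12], [-61.27, 80.66], [-181.25, 117.63], [-171.15, -9.14], [-177.46, 177.46]. Speed limits (degrees/s): [159.86, 159.86, 180, 180, 180, 180].

### API

Orientations are given as a 3x3 rotation matrix whose columns are the frame's x, y, z axes.
In Python, from station import r gives the robot as it stands.
- The arm moves only by the shell command python3 -m jog 'ROWS'. ROWS is text: rows parted by semicolons, each of 5 numbers parted by spaces: the opening, from 0 (shut) to 1 (fully open), then the shift along the world's x, y, z in mm, then the turn about the world's z in degrees. In form: hand dx dy dz roll; .... A call has 1 to 5 rows; each row shifts and turns the commanded pose from where the row before left it; what a row does not reach is not made up. A row lasts 1/8 s, in which the tool goes at most 62.5 mm and 10.7 degrees, less where a joint would pass 70% of its speed; a pose out of reach is approached as far as the arm can. A call is refused whole if a number of a shift passes 62.5 or a number of a turn 10.7, either way. A call with a gripper value outside its range is refused whole. The fingers move at their own pace and stop on an object; the grip force is fixed at half the most. Time passes only in rows, so rows that do not move let the fingers close. It gives the time, the measured TCP pose, the force, the opening and the grip force at its end, in the units of the state.
- r.sense(): the state, without advancing time (a new reading comes with each control period).
- r.capture(name): name is "side" or "top"; returns a dict with "pixels" (400x640x3 uint8, red, green, blue), "fovy" (degrees; the focal length in pixels is half the picture's height over the tangent of half this angle, whatever the lens; pixels are square), "cx", "cy" (the principal point, pixels), "k1" (the pictures are not rectified: a ray, as slopes to the right and down, at radius r is drawn at 1 + k1 r^2 times it, then the intrinsics apply), "origin" and "orientation" of the camera in the world. Camera axes: x right, y down, z forward; pixel columns grow to the right and rows downward; lengths in m; the calibration is good to about 2 mm. A picture is of the moment at which its call begins. There is no depth.
- r.finish_job(): hands the job in; it is judged then, once.
The state is a dict: "time_s": time; "joints": joint angles; "joint_velocities": joint speeds; "effort": joint torques, N m; "tcp_pos": TCP position; "ee_rot": TCP orientation; "wrist_force": force on the tool from outside, world axes, zero at the start; "moment": the same for the moment, N m; "gripper_width": opening from 0.0 (shut) to 1.0 (fully open); "gripper_force": force on a finger pad.
Only numpy, scipy, OpenCV 4.12 (cv2) and the standard library are available. Lean on these libraries where they do the work, as an engineer would, in place of code of your own. Each camera call takes 0.05 s, during which the arm holds its last target. There are 200 camera calls.

### The job

The last book of the row has slumped away from the others and leans on the loose plaster bookend. Push the top of the leaning book with the fingertips until it stands upright against the row again, leaving the bookend where it is meanwhile; then push the bookend along the table until it is snug against the book. Only push: do not pick up or lift anything, and leave the other things on the table where they are.

Things in the scene. Friction and masses are not known exactly. Their poses are not given: they have to be found in the camera images.
- row: Five upright books and a plaster block, fixed as one piece: 224 mm long, 120-135 deep, 158-174 high (end book 172 high, 135 deep). Origin on the table at the middle of the foot of the flat end face that looks to the slumped book. Its -y points from that face to the slumped book and bookend, +y runs along the row, x is the books' depth (spines at -x), z up. Yaw varies.
- book: Slumped loose book, brown-red, 130 deep (x) x 30 thick (y) x 170 mm high (z), 0.4 kg. Origin: centre of its underside. Leans 0.4-0.7 rad, top toward the row's -y, resting on its lower -y edge near its place and on the bookend's top edge. Pushed at the top toward +y it pivots on that edge, then stands by itself; the row stops it. In place, its origin is 15 mm from the end face.
- bookend: Loose white plaster stepped block, 0.8 kg: a wall 160 wide (x), 16 thick, 90 mm high, its smooth face toward +y (the book); behind it a step 45 high (160 wide too) ending 130 mm behind the face. Origin on the table under the middle of the face; axes within 3 degrees of the row's at first. Slides when the step's rear end is pushed along +y (up to about 8 N). Home: origin 30 mm from the end face.
- maquette: Bystander, to be left alone: clay head study on a round foot, 98 mm high, 60 mm across. Origin at the centre of its underside.
- paint_jar: Bystander, to be left alone: closed paint jar, 52 mm across, 70 mm high. Origin at the centre of its underside.
- cup: Bystander, to be left alone: white open cup, 72 mm across, 85 mm high. Origin at the centre of its underside.
- bear: Bystander, to be left alone: small clay bear on four legs, about 90 x 30 x 60 mm high. Origin at the centre of its underside.
- scraper: Bystander, to be left alone: spatula with wooden handle lying flat, about 0.27 m long; origin where handle and blade meet, handle toward its -x.
- wax_block: Bystander, to be left alone: brown block of wax, 70 x 45 x 30 mm high. Origin at the centre of its underside.
Things that resemble listed ones, but are neither listed nor needed, are in the scene too. There is more than one size of the book; the one meant has the size given above. What is shaped like the bookend but blue is not meant.

How it is judged:
By the outcome, as a careful person would: the job done as asked, in the order asked, and still so for the second after the job is handed in, with the robot touching nothing.
It also fails if it takes over 48 s, if anything falls off the work surface, if the arm or the gripper's body presses on something with over 40 N, if the wrist force passes 120 N, or if a joint passes its speed limit or range.

## Working session

There is one attempt and no reset: what is moved stays moved. The work goes in short steps, Python scripts to look and compute and a shell command to move; the robot and the scene stay as the last step left them, time stands still between calls to the robot, and variables do not carry over. Pictures are saved under pics/ and viewed, at most 10 in all, crops included, and the job is handed in when it is done.

```bash
mkdir -p pics; ls; python3 - <<'E'
from station import r
import cv2,pickle
s=r.sense();print(s, r.tip_extent)
for n in("side","top"):
    c=r.capture(n);pickle.dump(c,open(f"pics/{n}0.pkl","wb"))
    print({k:v for k,v in c.items() if k!="pixels"})
    cv2.imwrite(f"pics/{n}0.png",c["pixels"][:,:,::-1])
E
```

```text
pics
{'time_s': 0.0, 'joints': array([ 8.39732509e+01,  2.20900879e+01,  3.80616988e-01, -2.99073513e-02,
       -6.84105836e+01, -1.48168388e+01]), 'joint_velocities': array([ 0.0006925 , -0.08988429,  0.03816448, -0.02280295, -0.06741015,
        0.03533612]), 'effort': array([-2.24278010e-04, -3.90665531e+01,  1.87409627e+01,  4.21977416e+00,
        1.10139116e-02, -1.91401318e-04]), 'tcp_pos': array([0.22215311, 0.58356556, 0.22947002]), 'ee_rot': array([[ 9.34486743e-01, -3.55997239e-01, -7.02670243e-04],
       [-3.55997926e-01, -9.34484534e-01, -2.03275696e-03],
       [ 6.70213918e-05,  2.14973358e-03, -9.99997687e-01]]), 'wrist_force': array([-0.67775474,  0.05868438, -0.51538348]), 'moment': array([ 0.01646865, -0.03560772, -0.0193272 ]), 'gripper_force': 0.0, 'gripper_width': 1.001865155641587} 0.008
{'fovy': 49.201175758114815, 'cx': 312.81094785568223, 'cy': 198.27637134449114, 'k1': 0.014075963990125314, 'origin': array([ 0.46372888, -0.85644647,  0.86658731]), 'orientation': array([[ 0.98697635, -0.10670342,  0.12038301],
       [-0.16018302, -0.72074997,  0.67443375],
       [ 0.01480166, -0.68493347, -0.72845525]])}
{'fovy': 53.53421326216685, 'cx': 325.5207846151574, 'cy': 196.28434031220067, 'k1': -0.02038463048252891, 'origin': array([ 0.49786852, -0.06641623,  1.12754114]), 'orientation': array([[-0.0249624 , -0.99787018,  0.06026601],
       [-0.99960385,  0.02413088, -0.01448618],
       [ 0.01300105, -0.06060375, -0.99807723]])}
```

View pics/side0.png

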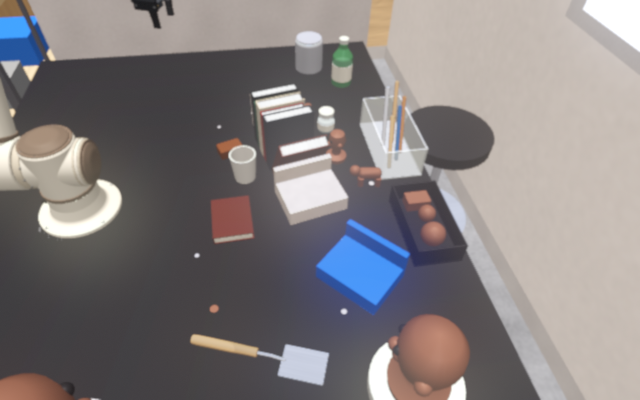

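View pics/top0.png

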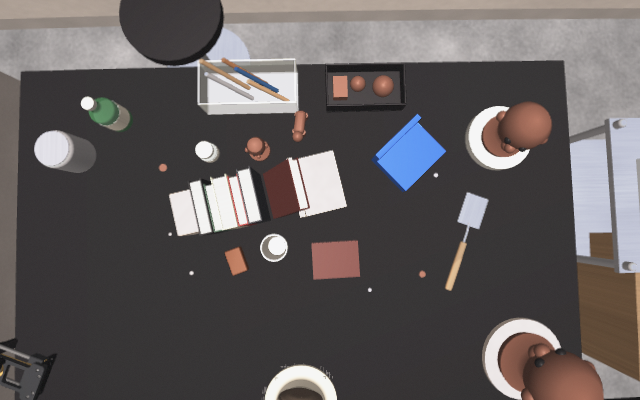

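The side view shows the row at (285,115), the leaning book with its white page top at (303,147), the white bookend at (310,190), the cup at (243,165), the maquette at (337,145) and the bear at (367,173). The top view shows the row at about (170-260, 200), the leaning book at (283,188) and the bookend at (322,184). I'll take enlarged crops to pick corners.

```bash
python3 - <<'E'
import cv2
t=cv2.imread("pics/top0.png")[125:265,160:360];s=cv2.imread("pics/side0.png")[75:225,220:400]
cv2.imwrite("pics/t1.png",cv2.resize(t,None,fx=4,fy=4,interpolation=2))
cv2.imwrite("pics/s1.png",cv2.resize(s,None,fx=4,fy=4,interpolation=2))
E
cat > h.py <<'E'
import numpy as np,cv2,pickle
from scipy.optimize import least_squares
def project(c,P):
    p=(np.atleast_2d(P)-c["origin"])@c["orientation"]
    s=p[:,:2]/p[:,2:]; s=s*(1+c["k1"]*(s**2).sum(1,keepdims=True))
    f=200/np.tan(np.radians(c["fovy"])/2)
    return s*f+[c["cx"],c["cy"]]
def ray(c,uv):
    f=200/np.tan(np.radians(c["fovy"])/2)
    d=(np.array(uv,float)-[c["cx"],c["cy"]])/f; s=d.copy()
    for _ in range(8): s=d/(1+c["k1"]*(s@s))
    return c["orientation"]@np.array([s[0],s[1],1])
def atz(c,uv,z):
    d=ray(c,uv); return c["origin"]+d*(z-c["origin"][2])/d[2]
def tri(ct,a,cs,b):
    A=0;B=0
    for c,u in((ct,a),(cs,b)):
        d=ray(c,u);d/=np.linalg.norm(d);M=np.eye(3)-np.outer(d,d);A=A+M;B=B+M@c["origin"]
    return np.linalg.solve(A,B)
def load(n): return pickle.load(open(f"pics/{n}.pkl","rb"))
E
```

```text
(no output)
```

View pics/t1.png

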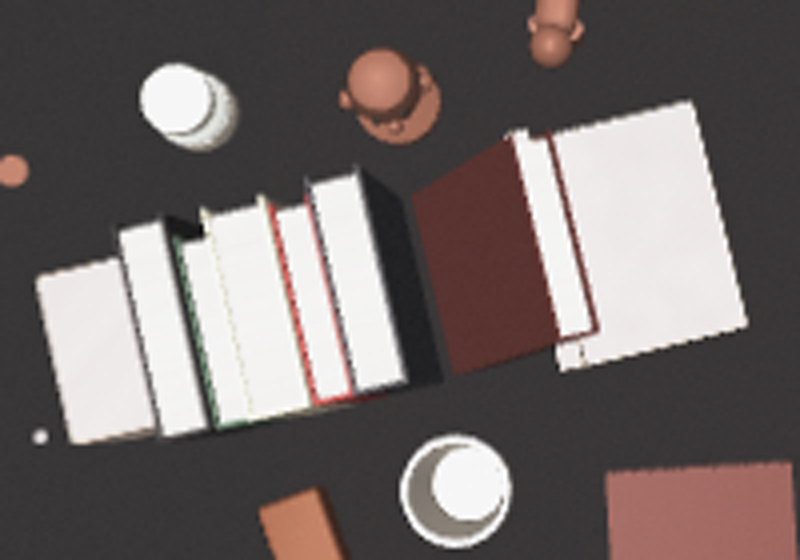

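View pics/s1.png

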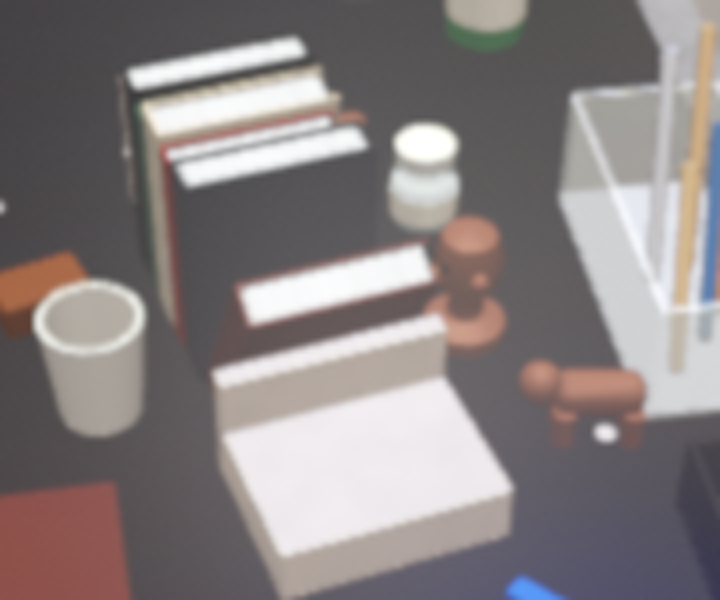

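The top crop shows the row end face's top edge from (360,168) to (405,383), the book's outer top edge from (548,135) to (597,330), and the bookend's rear edge from (692,100) to (747,325). The side crop shows the bookend's rear top from (283,555) to (512,488) and the book's top face between (238,285), (420,245), (435,280) and (250,325). I'll fit poses to these corners.

```bash
cat > fit.py <<'E'
from h import *
T=load("top0");S=load("side0")
t=lambda x,y:np.array([160+x/4-.4,125+y/4-.4]); s=lambda x,y:np.array([220+x/4-.4,75+y/4-.4])
def R(a): c,d=np.cos(a),np.sin(a); return np.array([[c,-d,0],[d,c,0],[0,0,1]])
def fit(model,obs,p0):
    f=lambda p:np.concatenate([(project(c,model(p,P))[0]-uv) for c,P,uv in obs])
    q=least_squares(f,p0,loss="soft_l1"); print(np.round(q.x,4),np.round(f(q.x).reshape(-1,2),1).tolist()); return q.x
pl=lambda p,P:R(p[2])@np.array(P)+[p[0],p[1],0]
h=.0675
row=fit(pl,[(T,(h,0,.172),t(360,168)),(T,(-h,0,.172),t(405,383)),(T,(-h,0,0),t(441,380)),(S,(-h,0,.172),s(180,187)),(S,(h,0,.172),s(368,150))],[.5,.05,.2])
be=fit(pl,[(T,(.08,-.13,.045),t(692,100)),(T,(-.08,-.13,.045),t(747,325)),(S,(.08,-.13,.045),s(512,488)),(S,(-.08,-.13,.045),s(283,555)),
 (S,(-.08,-.13,0),s(290,597)),(S,(.08,-.13,0),s(512,530)),(S,(-.08,0,.09),s(213,372)),(T,(-.08,0,.09),t(558,370))],[.5,0,.2])
def bk(p,P):  # p: x,y of lower -y edge middle, yaw, lean
    x,y,z=P; y+=.015; c,d=np.cos(p[3]),np.sin(p[3])
    return R(p[2])@np.array([x,y*c-z*d,y*d+z*c])+[p[0],p[1],0]
b=.065
book=fit(bk,[(T,(b,-.015,.17),t(548,135)),(T,(-b,-.015,.17),t(597,330)),(S,(-b,-.015,.17),s(250,325)),(S,(b,-.015,.17),s(435,280)),
 (S,(-b,.015,.17),s(238,285)),(S,(b,.015,.17),s(420,245)),(T,(b,.015,.17),t(515,135)),(T,(-b,.015,.17),t(560,340)),(T,(b,.015,0),t(415,197)),(T,(-b,.015,0),t(455,372))],[.5,0,.2,.5])
ry=R(row[2])
print("deg",np.degrees([row[2],be[2],book[2],book[3]]))
for n,p in(("be",be[:2]),("bookedge",book[:2]),("booktop-y",bk(book,(0,-.015,.17))[:2])): print(n,"in row frame",(ry.T@np.r_[p-row[:2],0])[:2])
print("book top -y",bk(book,(0,-.015,.17)),"+y",bk(book,(0,.015,.17)),"be rear",pl(be,(0,-.13,0)))
print("row axes x",ry[:,0],"y",ry[:,1])
for n,u,z in(("cup",t(455,490),.085),("maq",t(380,80),.098),("bear",t(551,45),.06)):print(n,atz(T,u,z))
E
python3 fit.py
```

```text
[0.5659 0.0891 0.1892] [[-0.0, -0.1], [0.0, 0.8], [0.1, 1.4], [0.5, 0.0], [2.1, -0.6]]
[0.5853 0.0062 0.2242] [[-0.8, -0.2], [-0.0, -0.2], [0.9, -0.2], [0.2, -0.1], [-1.2, 0.9], [-0.4, 0.9], [0.2, -0.6], [0.2, 0.2]]
[0.5757 0.0527 0.2105 0.5031] [[1.1, -1.3], [0.9, 0.8], [-0.3, 0.7], [1.9, 0.2], [-0.8, -0.2], [1.9, -1.6], [-1.4, 0.2], [-0.5, 0.6], [-0.3, -0.4], [0.1, 0.8]]
deg [10.83780175 12.84702696 12.06294204 28.82407913]
be in row frame [ 0.00349348 -0.08504856]
bookedge in row frame [ 0.0027854  -0.03763401]
booktop-y in row frame [ 0.00453781 -0.11957599]
book top -y [ 0.59279068 -0.02749392  0.1489377 ] +y [ 0.58729788 -0.00179116  0.16340136] be rear [ 0.61417815 -0.12052444  0.        ]
row axes x [0.98216341 0.18802935 0.        ] y [-0.18802935  0.98216341  0.        ]
cup [0.4312084  0.05798368 0.085     ]
maq [0.70008458 0.10094692 0.098     ]
bear [ 0.72892778 -0.00936382  0.06      ]
```

Fit residuals are about 1 px, so I'll move. Row yaw is about 11.5°, with the push direction at (-0.19, 0.98). The book leans 0.50 rad. I'll fly high to a point behind the book top with the fingers open across the book's depth.

```bash
python3 -m jog '1 0 0 50 0;1 29 -50 10 -4.5;1 29 -50 0 -4.5;1 29 -50 0 -4.5;1 29 -50 0 -4.5'; python3 -m jog '1 29 -50 0 -4.5;1 29 -50 0 -4.5;1 29 -50 0 -4.5;1 29 -50 0 -4.5;1 29 -50 0 -4.5'; python3 -m jog '1 29 -50 0 -4.5;1 29 -50 0 -4.5;1 29 -50 0 -4.5;1 29 -50 0 -4.5;1 0 0 0 0'
```

```text
time_s: 0.72
tcp_pos: [0.3388, 0.3822, 0.2902]
ee_rot: [[0.778, -0.629, -0.0], [-0.629, -0.778, -0.0], [0.0, 0.001, -1.0]]
wrist_force: [0.6, 0.4, 1.0]
gripper_width: 0.997
gripper_force: 0.0
time_s: 1.35
tcp_pos: [0.4838, 0.1323, 0.2904]
ee_rot: [[0.477, -0.879, -0.0], [-0.879, -0.477, 0.0], [-0.0, 0.0, -1.0]]
wrist_force: [-0.1, 0.6, 0.5]
gripper_width: 1.004
gripper_force: 0.0
time_s: 1.98
tcp_pos: [0.6001, -0.0692, 0.2886]
ee_rot: [[0.179, -0.984, -0.003], [-0.984, -0.179, -0.0], [-0.0, 0.003, -1.0]]
wrist_force: [-0.2, -0.1, -0.7]
gripper_width: 1.002
gripper_force: 0.0
```

```bash
python3 -m jog '1 3 -12 -40 1;1 0 0 -40 0;1 0 0 -40 0;1 0 0 -28 0;1 0 0 0 0'; python3 -m jog '1 -2 10 0 0;1 0 0 0 0'; python3 - <<'E'
from station import r
import cv2,pickle,numpy as np
a=[]
for n,(v,u) in(("side",(75,220)),("top",(105,180))):
    c=r.capture(n);pickle.dump(c,open(f"pics/{n}1.pkl","wb"));a.append(cv2.resize(c["pixels"][v:v+150,u:u+200,::-1],None,fx=2,fy=2,interpolation=2))
    a[-1]=cv2.resize(a[-1],(400,300))
cv2.imwrite("pics/m1.png",np.hstack(a))
E
```

```text
time_s: 2.6
tcp_pos: [0.6003, -0.0773, 0.1401]
ee_rot: [[0.203, -0.979, -0.006], [-0.979, -0.203, -0.0], [-0.001, 0.006, -1.0]]
wrist_force: [-0.0, -0.0, -0.2]
gripper_width: 1.002
gripper_force: 0.0
time_s: 2.85
tcp_pos: [0.6012, -0.0668, 0.1444]
ee_rot: [[0.204, -0.979, 0.003], [-0.979, -0.204, 0.0], [0.0, -0.003, -1.0]]
wrist_force: [0.7, -0.3, 1.1]
gripper_width: 0.999
gripper_force: 0.0
```

View pics/m1.png

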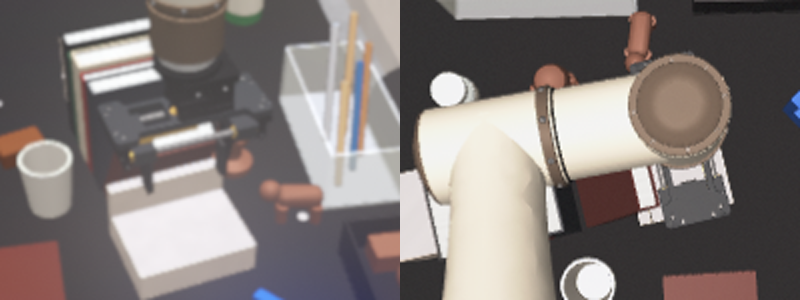

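The side half of the picture shows both fingers above the bookend, behind the book top (left finger about (150,175), right about (225,150)), with the bystanders clear. I'll push along row +y.

```bash
python3 -m jog '1 -2 10 0 0;1 -2 10 0 0;1 -2 10 0 0;1 -2 10 0 0'|egrep 'tcp|force: \['; python3 -m jog '1 -2 10 0 0;1 -2 10 0 0;1 -2 10 0 0'|egrep 'tcp|force: \['
```

```text
tcp_pos: [0.5923, -0.0273, 0.1428]
wrist_force: [-0.5, -0.8, 0.4]
tcp_pos: [0.5862, 0.0029, 0.1425]
wrist_force: [0.4, 0.4, 0.8]
```

```bash
cat > snap.py <<'E'
import sys,cv2,pickle,numpy as np
from station import r
k=sys.argv[1];a=[]
for n,(v,u) in(("side",(85,230)),("top",(115,200))):
    c=r.capture(n);pickle.dump(c,open(f"pics/{n}{k}.pkl","wb"));a.append(cv2.resize(c["pixels"][v:v+130,u:u+130,::-1],(400,400),interpolation=2))
cv2.imwrite(f"pics/m{k}.png",np.hstack(a))
E
python3 snap.py 2
```

```text
(no output)
```

View pics/m2.png

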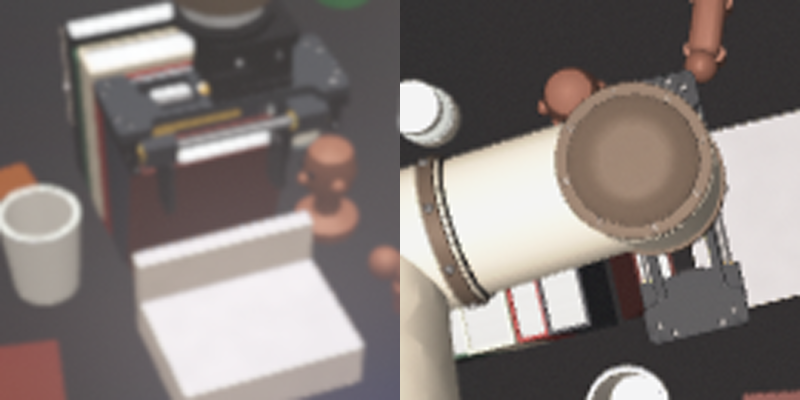

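The side half shows the book partly raised, with the fingers on its face at (165,190) and the bookend unmoved. I'll continue in smaller steps.

```bash
python3 -m jog '1 -2 10 0 0;1 -2 10 0 0;1 0 0 0 0'|egrep 'tcp|force: \['; for i in 1 2 3; do :; done; python3 -m jog '1 -1 5 0 0;1 0 0 0 0'|egrep 'tcp|force: \[';python3 -m jog '1 -1 5 0 0;1 0 0 0 0'|egrep 'tcp|force: \['; python3 -m jog '1 -1 5 0 0;1 0 0 0 0'|egrep 'tcp|force: \['
```

```text
tcp_pos: [0.5823, 0.0228, 0.1426]
wrist_force: [0.1, 0.8, -0.2]
tcp_pos: [0.5813, 0.0273, 0.1425]
wrist_force: [-0.2, 0.5, 0.4]
tcp_pos: [0.5803, 0.0323, 0.1426]
wrist_force: [0.2, 0.4, 0.7]
tcp_pos: [0.5793, 0.0374, 0.1426]
wrist_force: [0.5, 0.7, 0.4]
```

```bash
for i in 1; do python3 -m jog '1 -0.6 3 0 0;1 0 0 0 0'|egrep 'tcp|force: \['; done; python3 -m jog '1 -0.6 3 0 0;1 0 0 0 0'|egrep 'tcp|force: \[';python3 -m jog '1 -0.6 3 0 0;1 0 0 0 0'|egrep 'tcp|force: \['; python3 snap.py 3
```

```text
tcp_pos: [0.5788, 0.0403, 0.1426]
wrist_force: [-0.7, 0.5, -0.0]
tcp_pos: [0.5781, 0.0433, 0.1425]
wrist_force: [1.0, 0.9, -0.7]
tcp_pos: [0.5776, 0.0462, 0.1426]
wrist_force: [-0.5, 0.2, 0.3]
```

View pics/m3.png

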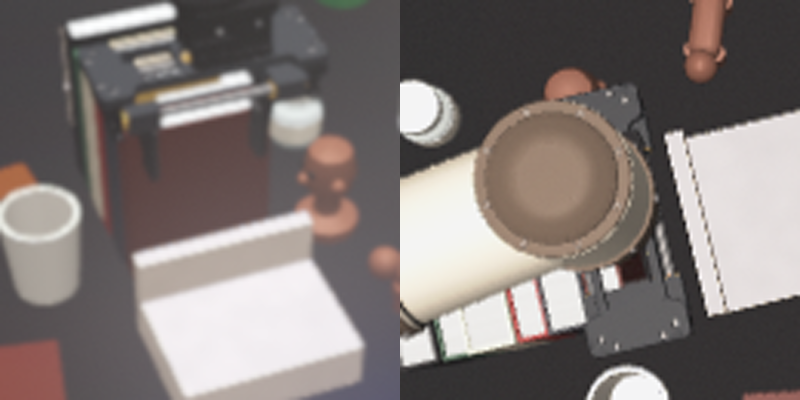

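```bash
python3 -m jog '1 -0.6 3 0 0;1 0 0 0 0'|egrep 'tcp|force: \['; python3 -m jog '1 -0.4 2 0 0;1 0 0 0 0'|egrep 'tcp|force: \[';python3 -m jog '1 -0.4 2 0 0;1 0 0 0 0'|egrep 'tcp|force: \['; python3 -m jog '1 -0.4 2 0 0;1 0 0 0 0'|egrep 'tcp|force: \['
```

```text
tcp_pos: [0.5773, 0.0476, 0.1426]
wrist_force: [2.1, -7.1, -1.7]
tcp_pos: [0.5773, 0.0479, 0.1426]
wrist_force: [4.7, -13.6, -3.1]
tcp_pos: [0.5773, 0.048, 0.1426]
wrist_force: [7.6, -18.5, -3.7]
tcp_pos: [0.5773, 0.0482, 0.1426]
wrist_force: [8.6, -25.9, -5.7]
```

Firm contact at row y of about -0.042, so the book is against the row. I'll back off, rise and look.

```bash
python3 -m jog '1 2 -10 0 0;1 4 -20 0 0;1 8 -40 0 0;1 8 -40 30 0;1 9 -45 30 0'|egrep 'tcp|force: \['; python3 -m jog '1 9 -45 0 0;1 4 -20 0 0;1 0 0 0 0'|egrep 'tcp|force: \['; python3 snap.py 4
```

```text
tcp_pos: [0.6069, -0.101, 0.2032]
wrist_force: [0.6, 0.6, 1.0]
tcp_pos: [0.6195, -0.1659, 0.2018]
wrist_force: [0.4, 0.9, -0.9]
```

View pics/m4.png

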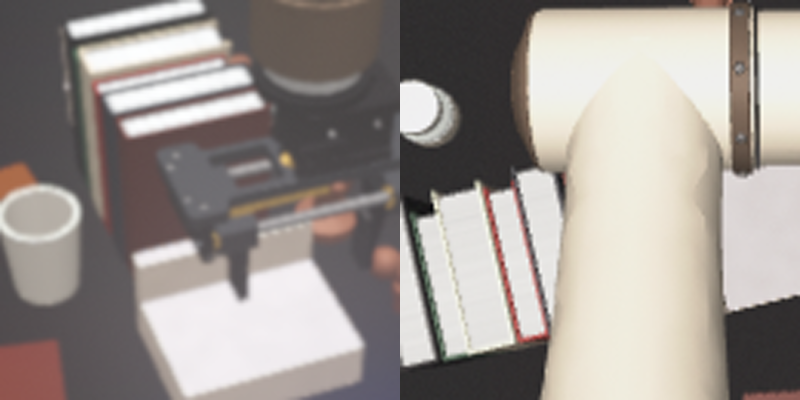

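The book stands upright against the end face, with its top at (190,115) in the left half, and the bookend is unmoved. Next I'll lower the fingers behind the step.

```bash
python3 -m jog '1 3 0 -40 0;1 0 0 -45 0;1 0 0 -45 0;1 0 0 -37 0;1 0 0 0 0'|egrep 'tcp|force: \[|rot'; python3 -m jog '1 -2 9 0 0;1 -2 9 0 0;1 0 0 0 0'|egrep 'tcp|force: \['; python3 snap.py 5
```

```text
tcp_pos: [0.6203, -0.1633, 0.0324]
ee_rot: [[0.204, -0.979, -0.008], [-0.979, -0.204, 0.001], [-0.002, 0.007, -1.0]]
wrist_force: [-0.1, 0.1, 0.5]
tcp_pos: [0.6195, -0.1458, 0.0373]
wrist_force: [-0.5, 0.1, -0.1]
```

View pics/m5.png

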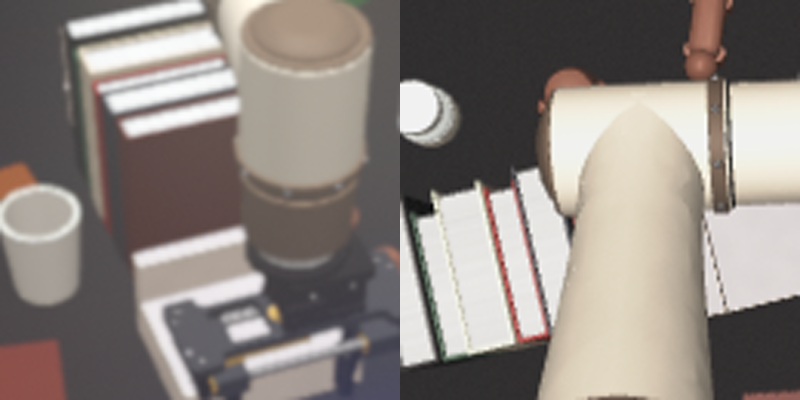

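The fingers are behind the step (right finger near (345,385) in the left half), with about 69 mm to go.

```bash
python3 -m jog '1 -2 10 0 0;1 -2 10 0 0;1 -2 10 0 0'|egrep 'tcp|force: \['; python3 -m jog '1 -2 10 0 0;1 -2 10 0 0;1 0 0 0 0'|egrep 'tcp|force: \[';  python3 -m jog '1 -1 5 0 0;1 -1 5 0 0;1 0 0 0 0'|egrep 'tcp|force: \['
```

```text
tcp_pos: [0.6128, -0.117, 0.0357]
wrist_force: [0.7, -4.2, 0.4]
tcp_pos: [0.6085, -0.0954, 0.0355]
wrist_force: [0.9, -0.5, -0.3]
tcp_pos: [0.6066, -0.0864, 0.0354]
wrist_force: [1.4, -2.3, -0.6]
```

```bash
python3 -m jog '1 -0.6 3 0 0;1 0 0 0 0'|egrep 'tcp|force: \['; python3 -m jog '1 -0.6 3 0 0;1 0 0 0 0'|egrep 'tcp|force: \[';python3 -m jog '1 -0.4 2 0 0;1 0 0 0 0'|egrep 'tcp|force: \['; python3 -m jog '1 -0.4 2 0 0;1 0 0 0 0'|egrep 'tcp|force: \['
```

```text
tcp_pos: [0.606, -0.0838, 0.0354]
wrist_force: [0.6, -2.6, -0.9]
tcp_pos: [0.6054, -0.0809, 0.0354]
wrist_force: [1.4, -3.9, -1.8]
tcp_pos: [0.6051, -0.0791, 0.0355]
wrist_force: [1.9, -5.1, -1.6]
tcp_pos: [0.6055, -0.0786, 0.0355]
wrist_force: [2.5, -10.8, -3.7]
```

```bash
python3 -m jog '1 -0.4 2 0 0;1 0 0 0 0'|egrep 'tcp|force: \['; python3 -m jog '1 -0.4 2 0 0;1 0 0 0 0'|egrep 'tcp|force: \[|rot'
```

```text
tcp_pos: [0.606, -0.0782, 0.0357]
wrist_force: [5.7, -17.9, -6.1]
tcp_pos: [0.6063, -0.0779, 0.0357]
ee_rot: [[0.207, -0.978, 0.004], [-0.978, -0.207, -0.006], [0.007, -0.002, -1.0]]
wrist_force: [7.9, -23.9, -8.5]
```

It hits a hard stop at row y of about -0.172, as predicted. I'll retract straight back, rise clear and look.

```bash
python3 -m jog '1 1.6 -8 0 0;1 6 -30 0 0;1 2 -10 0 0;1 0 0 50 0;1 0 0 60 0'|egrep 'tcp|force: \['; python3 -m jog '1 0 0 60 0;1 0 -50 40 0;1 0 -60 0 0;1 -20 -55 0 0;1 -20 -55 0 0'|egrep 'tcp|force: \['; python3 -m jog '1 -50 -30 0 0;1 -50 -30 0 0;1 -50 0 0 0;1 0 0 0 0'|egrep 'tcp|force: \['; python3 snap.py 6
```

```text
tcp_pos: [0.6125, -0.12, 0.1453]
wrist_force: [1.3, 0.5, 0.1]
tcp_pos: [0.5732, -0.3399, 0.2445]
wrist_force: [0.9, -0.1, -0.3]
tcp_pos: [0.4208, -0.3989, 0.2452]
wrist_force: [1.1, -0.2, 0.6]
```

View pics/m6.png

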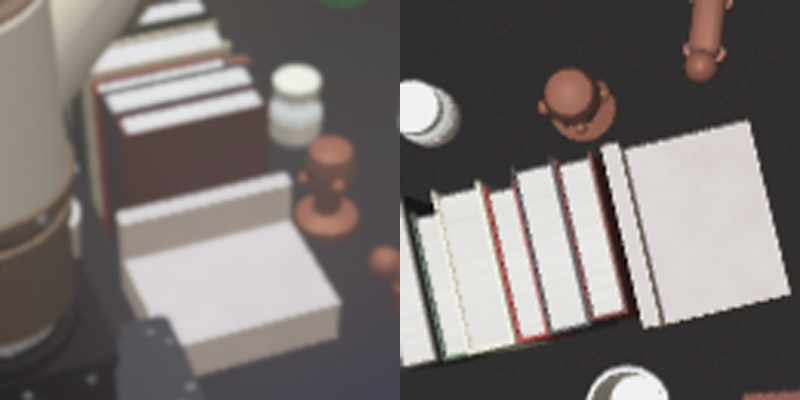

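The bookend looks flush with the upright book, its rear edge running (750,122)-(790,295) in the right half, and the bystanders are undisturbed. I'll do one numeric check before handing in.

```bash
python3 - <<'E'
from h import *
T=load("top6"); t=lambda x,y:(200+(x-400)*.325-.3,115+y*.325-.3)
row=np.array([.5659,.0891]);a=.1892
R=np.array([[np.cos(a),-np.sin(a)],[np.sin(a),np.cos(a)]])
for n,p,z in(("rear+x",(750,122),.045),("rear-x",(790,295),.045),("wall front -x",(643,327),.09),("wall front +x",(602,146),.09),("book top -y +x",(594,160),.17),("book top -y -x",(628,315),.17),("end +x",(556,166),.172),("end -x",(589,326),.172)):
    print(n,np.round(1e3*R.T@(atz(T,t(*p),z)[:2]-row)))
E
```

```text
rear+x [  85. -160.]
rear-x [ -74. -162.]
wall front -x [-75. -33.]
wall front +x [ 84. -31.]
book top -y +x [ 61. -31.]
book top -y -x [-65. -32.]
end +x [62. -1.]
end -x [-67.  -1.]
```

The book face is at about -31 mm and the bookend face at about -32 mm, so it is snug within measurement error. Handing in.

```bash
python3 -c "
from station import r
print(r.sense()['time_s'],r.finish_job())"
```

```text
the job is handed in; nothing more can be done
13.575 None
```

The book stands upright against the row and the bookend is snug against it (faces about 31 and 32 mm from the row's end face, against a 30 mm target); the job was handed in at 13.6 s and the verdict was not shown.

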